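Tap a spacing block home in a covered gauge jig

ROBOT

A 6-joint arm with a two-finger parallel gripper is mounted at the origin on a cart in front of the work surface, level with it; the furniture and walls round the work are solid. World frame = base frame: x ahead of the robot, y to its left, z up, the work surface at z = 0. Lengths are in mm, angles in degrees, forces in N, time in s.
With the tool pointing down it reaches from about 250 to 850 mm from the base axis. Payload 12.5 kg.
Tool frame: the origin (TCP) lies on the centre line of the jaws, within the pads' length; the fingertips stand 11 mm ahead of it and the grasp point (between the pads) lies 8 mm behind it; z points along the fingers, y is the line along which they close (so a half turn about z gives the same grasp; the last joint's range is limited). The gripper opens to 93 mm and grips with 3 to 60 N. Pads are 15 mm wide; open, the fingers measure 128 mm over their backs; the gripper's body (75 mm by 188 mm) begins 65 mm behind the grasp point.
Start: joints at [61.215, 20.094, 94.641, -0, 65.266, -4.847], TCP at [223.131, 502.69, 190.433] pointing down, gripper open.
Joint ranges: [-157.81, 157.81], [-45, 120.19], [0.68, 151.7], [-89.99, 269.99], [4.06, 180], [-164.3, 164.3]. Speed limits (degrees/s): [127.2, 127.2, 159.86, 180, 180, 180].

INTERFACE

Orientations are given as [roll, pitch, yaw] about the fixed x, y, z axes, in that order (R = Rz(yaw) Ry(pitch) Rx(roll)).
In Python, from station import get_state, grab_frame, get_calibration, sign_off gives the robot as it stands.
- The arm moves only by the shell command python3 -m inch 'ROWS'. ROWS is a JSON object of lists of equal length, an entry for each row: "dp": the shift along the tool's x, y, z normalised to -1 to 1, where 1 is 2 cm, a list of three; "yaw": the turn about the tool's z normalised to -1 to 1, where 1 is 0.08 rad; "fingers": the opening, from -1 (shut) to 1 (fully open). A call has exactly 5 rows; each row shifts and turns the commanded pose from where the row before left it, along the tool's axes as they then stand; what a row does not reach is not made up. A row lasts 1/8 s, in which the tool goes at most 62.5 mm and 10.7 degrees, less where a joint would pass 70% of its speed; a pose out of reach is approached as far as the arm can. A call with a number of a shift or a turn outside -1 to 1 is refused whole. A call with a gripper value outside its range is refused whole. The fingers move at their own pace and stop on an object; the grip force is fixed at half the most. Time passes only in rows, so rows that do not move let the fingers close, or fill a call up. It gives the time, the measured TCP pose, the force, the opening and the grip force at its end, in the units of the state.
- get_state(): the state, without advancing time (a new reading comes with each control period).
- grab_frame(name): name is "scene" or "top" or "wrist"; returns the picture (400x640x3 uint8, red, green, blue); there is no depth.
- get_calibration(name): a dict with "vfov" (degrees; the focal length in pixels is half the picture's height over the tangent of half this angle, whatever the lens; pixels are square), "cx", "cy" (the principal point, pixels), "extrinsics" (4x4, takes a point from world to camera coordinates). Camera axes: x right, y down, z forward; pixel columns grow to the right and rows downward; lengths in mm; the calibration is good to about 2 mm. A picture is of the moment at which its call begins: read the wrist's pose just before it. get_calibration takes no time and is no camera call; for the wrist camera it gives the pose at the moment of the call.
- sign_off(): hands the job in; it is judged then, once.
The state is a dict: "time_s": time; "q": joint angles; "qvel": joint speeds; "effort": joint torques, N m; "position": TCP position; "orientation": TCP orientation; "wrist_force": force on the tool from outside, world axes, zero at the start; "wrist_torque": the same for the moment, N m; "width": opening from 0.0 (shut) to 1.0 (fully open); "grasp_force": force on a finger pad.
Only numpy, scipy, OpenCV 4.12 (cv2) and the standard library are available. Lean on these libraries where they do the work, as an engineer would, in place of code of your own. Each camera call takes 0.05 s, during which the arm holds its last target. There are 200 camera calls.

TASK

Take the bone folder and use its end to tap the spacing block gently along under the jig's cover until it comes up fully against the hidden stop, without hitting it hard, touching the block with the fingers or shoving the jig along the bench. Then lay the folder flat on the bench, off the jig, leaving the block against the stop and the T-key and loupe where they are.

Things in the scene. Friction and masses are not known exactly. Their poses are not given: they have to be found in the camera images.
- jig: Grey gauge jig, 2.2 kg, loose on the bench: a push over about 10 N may slide it. Base plate 90 mm wide, 8 thick. On it a low opaque hood, 172 long, top 36 above the bench, far end closed; the tunnel in it is 59 wide, 8 to 30 above the bench. Origin: on the underside at the middle of the tunnel's near, open end (mouth). x: level, into the tunnel; z up. The flat open apron reaches to x = -75 mm.
- mouth (a point): Middle of the mouth on the tunnel floor, 8 mm above the jig's underside; axes as the jig.
- depth_stop: Stop hidden in the tunnel. The point is only its mounting at the far end (jig x = 164 mm), not the face the block meets: that rigid square face is set anywhere 106 to 136 mm inside the mouth and can only be felt. A weak sprung button (under 0.5 N) stands 2.5 mm proud of it; the block pushes it flush, and friction holds the block there when let go.
- block: Dark cast spacing block 56 x 101 x 13 mm, about 0.2 kg. Origin: centre of its underside; own y = long direction (either way round), z up. It lies on the tunnel floor, long direction along the tunnel, near end 25 to 45 mm out of the mouth; it slides with about 1 to 3 N of friction. When home, its near end is 5 to 35 mm inside the mouth.
- folder: Cream bone folder, a flat tapered stick 20 mm wide, 146 mm long, 8 mm thick, 30 g, lying flat on the bench. Origin: centre of its underside; its own y axis is the long direction (ends at y = -73 and +73 mm), z up. Grip it across its 20 mm width near the middle.
- key: Light-metal T-shaped quoin key 70 x 94 x 11 mm lying on the bench; a bystander. Origin: centre of its underside.
- loupe: Black standing loupe, 37 mm across, 38 mm high; a bystander. Origin: centre of its underside.
Things that resemble listed ones, but are neither listed nor needed, are in the scene too. What is shaped like the block but red is not meant.

How it is judged (in metres and radians):
On the way, in this order (a step that is already met when the one before it is completed fails the run):
1. the folder is lifted off the bench in the gripper (height (world z) of folder above 0.012 m and contact force between the fingers and folder above 1 N), for 0.1 s.
2. the folder presses the block against the hidden stop (over 2 N at both) (contact force between folder and block above 2 N and contact force between block and depth_stop above 2 N), for 0.02 s.
At the end, for the whole second after the job is handed in: The block rests against the hidden stop, still bearing on the sprung button (within 2.5 mm of the stop face) and square in the tunnel (within 0.06 rad); the jig stands within 6 mm of where it was; the folder lies flat and still on the bench, not touching the jig (contact force between block and depth_stop above 0.1 N and angle between the y axis of block and the x axis of jig, either way round below 0.06 rad and linear speed of each of block, folder below 0.01 m/s and height (world z) of folder below 0.006 m and angle between folder's own z axis and vertical below 0.1 rad and contact force between folder and jig below 0.05 N and distance of jig from where it was at the start of the episode below 0.006 m).
It fails at once if the jig is shoved more than 6 mm along the bench (distance of jig from where it was at the start of the episode above 0.006 m).
It fails at once if the block is hit or pushed with more than 25 N (contact force between folder and block above 25 N).
It fails at once if the fingers touch the block (contact force between the fingers and block above 1 N).
It fails at once if the T-key is moved more than 20 mm (distance of key from where it was at the start of the episode above 0.02 m).
It fails at once if the loupe is moved more than 20 mm (distance of loupe from where it was at the start of the episode above 0.02 m).
It also fails if it takes over 64 s, if anything falls off the work surface, if the arm or the gripper's body presses on something with over 40 N, if the wrist force passes 120 N, or if a joint passes its speed limit or range.

## Working session

There is one attempt and no reset: what is moved stays moved. The work goes in short steps, Python scripts to look and compute and a shell command to move; the robot and the scene stay as the last step left them, time stands still between calls to the robot, and variables do not carry over. Pictures are saved under pics/ and viewed, at most 10 in all, crops included, and the job is handed in when it is done.

```bash
mkdir -p pics
cat > h.py <<'E'
import numpy as np, cv2
from station import *
def ray(name,uv,z,c=None):
    c=c or get_calibration(name); E=np.array(c["extrinsics"]); f=200/np.tan(np.radians(c["vfov"])/2)
    d=E[:3,:3].T@np.array([(uv[0]-c["cx"])/f,(uv[1]-c["cy"])/f,1]); o=-E[:3,:3].T@E[:3,3]
    return o+d*(z-o[2])/d[2]
def save(name,fn,crop=None,k=1):
    im=grab_frame(name)[:,:,::-1]
    cv2.imwrite('pics/'+fn.replace('.png','_raw.png'),im)
    if crop: x0,y0,x1,y1=crop; im=im[y0:y1,x0:x1]
    cv2.imwrite('pics/'+fn,cv2.resize(im,None,fx=k,fy=k,interpolation=cv2.INTER_CUBIC))
E
python3 - <<'E'
from h import *
save('top','top1.png',k=1.25); save('scene','sc1.png',k=1.25)
print(get_state()); print(get_calibration('top'))
E
```

```text
{'time_s': 0.1, 'q': array([ 6.12149410e+01,  2.01185390e+01,  9.46725862e+01, -3.58858225e-04,
        6.52668363e+01, -4.84798445e+00]), 'qvel': array([ 0.02199234, -0.20735488, -0.00142529,  0.10968616, -0.08350276,
        0.00843411]), 'effort': array([ 1.87034639e-03, -4.98030710e+01, -2.85702825e+01,  7.00989598e-02,
        2.38992297e-02, -2.93459345e-05]), 'position': array([222.97468243, 502.40464688, 189.98582739]), 'orientation': array([-1.79942218e+02, -4.57384149e-03,  1.56063073e+02]), 'wrist_force': array([-0.31819301,  0.14256027,  0.04280894]), 'wrist_torque': array([-0.02443816,  0.01391112,  0.00101171]), 'grasp_force': 0.0, 'width': 0.999051254396264}
{'vfov': 52.05697853519559, 'cx': 324.7488181218449, 'cy': 198.11420953079082, 'extrinsics': array([[-1.04347917e-02, -9.99941692e-01, -2.77972814e-03,
         1.91691570e+01],
       [-9.92508271e-01,  1.06955570e-02, -1.21708412e-01,
         6.28233654e+02],
       [ 1.21731046e-01,  1.48890125e-03, -9.92562006e-01,
         8.94026827e+02],
       [ 0.00000000e+00,  0.00000000e+00,  0.00000000e+00,
         1.00000000e+00]])}
```

View pics/top1.png

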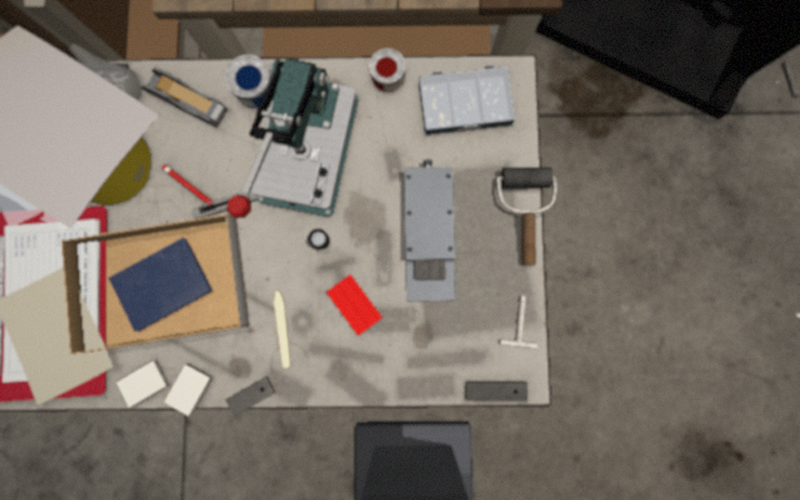

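View pics/sc1.png

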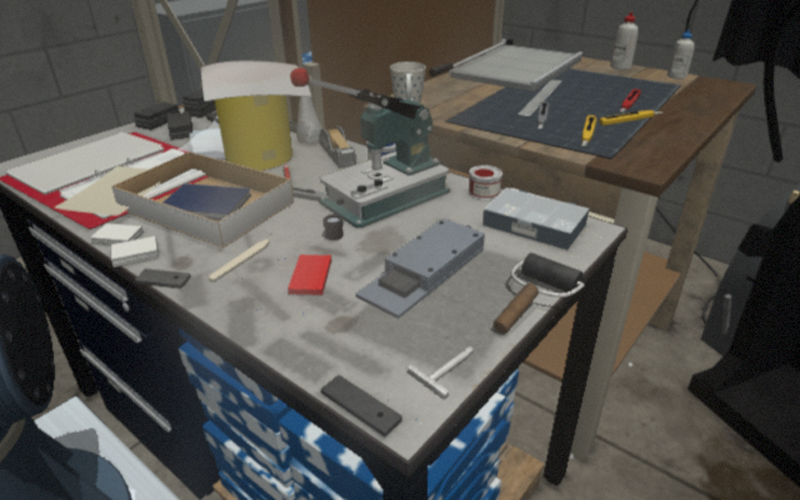

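Top view (1.25x): the jig hood is at (403–454, 167–260) with its apron down to row 300, and the dark block at (430, 270). The cream folder runs from (279, 292) to (286, 366), the loupe is at (318, 239) and the T-key at (520, 325). Block-shaped candidates: the red one at (354, 305) is excluded by the brief. The dark grey bars at (496, 390) and (250, 393) lie on the bench. The dark one in the mouth at (430, 270) is the block. For the folder, the only cream stick is at (282, 330). I'll confirm both in one crop.

Run:
```python
from h import *
im=cv2.imread('pics/top1_raw.png')
a=im[120:310,210:380]
cv2.imwrite('pics/crop1.png',cv2.resize(a,None,fx=3.1,fy=3.1,interpolation=cv2.INTER_CUBIC))
```

```text
(no output)
```

View pics/crop1.png

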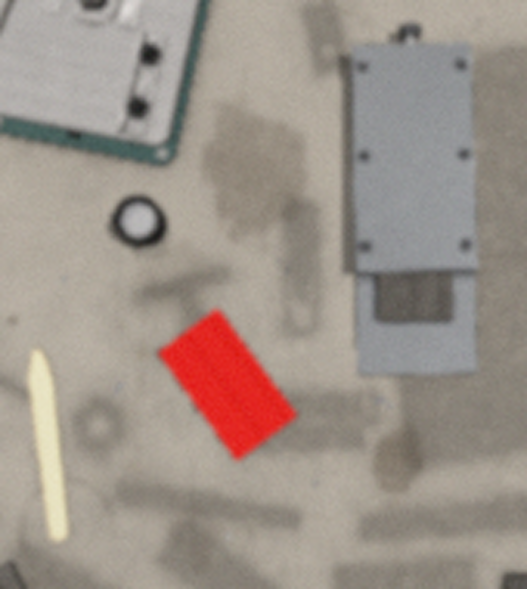

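Confirmed: the cream stick is the folder (crop (38, 350)–(58, 540)), and the dark block protrudes from the hood at crop (375–453, 272–323).

Run:
```python
from h import *
np.set_printoptions(precision=1,suppress=True)
g=lambda p,z:ray('top',(p[0]/3.1+210,p[1]/3.1+120),z)
for n,p,z in [('hoodFL',(351,44),36),('hoodFR',(471,44),36),('hoodNL',(354,271),36),('hoodNR',(477,271),36),('apL',(357,375),8),('apR',(476,374),8),('blkL',(375,323),21),('blkR',(453,323),21),('loupe',(139,221),38),('redR',(297,413),13),('redT',(215,310),13)]: print(n,g(p,z))
im=cv2.imread('pics/top1_raw.png').astype(int)
m=((im[:,:,2]-im[:,:,0])>35)&(im[:,:,1]>150)
m[:, :210]=0; m[:,240:]=0; m[:228]=0; m[298:]=0
v,u=np.nonzero(m); P=np.array([ray('top',(a,b),6)[:2] for a,b in zip(u,v)])
print(len(P)); (c,s,a)=cv2.minAreaRect(P.astype(np.float32)); print(c,s,a)
w,V=np.linalg.eigh(np.cov(P.T)); d=V[:,1]; print(P.mean(0),d,np.degrees(np.arctan2(d[1],d[0])))
t=(P-P.mean(0))@d; print(t.min(),t.max())
```

```text
hoodFL [778.6  14.5  36. ]
hoodFR [777.6 -75.6  36. ]
hoodNL [607.4  14.   36. ]
hoodNR [606.4 -76.3  36. ]
apL [531.9  12.6   8. ]
apR [531.7 -76.5   8. ]
blkL [569.9  -1.1  21. ]
blkR [569.3 -59.   21. ]
loupe [645.9 172.   38. ]
redR [504.2  57.5  13. ]
redT [581.4 118.6  13. ]
418
(484.30487060546875, 244.70037841796875) (139.71888732910156, 17.82151985168457) 8.215019226074219
[484.4 244.9] [-1.  -0.1] -171.99596340510368
-69.7113839557777 69.98491363161915
```

```bash
R='{"dp":[[0,0,0],[0,0,0],[0,0,0],[0,0,0],[0,0,0]],"yaw":[-0.7,-0.7,-0.7,-0.7,-0.7],"fingers":[-0.1,-0.1,-0.1,-0.1,-0.1]}'
echo skip; python3 -m inch '{"dp":[[0,0,0],[0,0,0],[0,0,0],[0,0,0],[0,0,0]],"yaw":[-0.7,-0.7,-0.7,-0.7,-0.7],"fingers":[-0.1,-0.1,-0.1,-0.1,-0.1]}'
python3 -m inch '{"dp":[[0,0,0],[0,0,0],[0,0,0],[0,0,0],[0,0,0]],"yaw":[-0.7,-0.7,-0.7,-0.7,-0.7],"fingers":[-0.1,-0.1,-0.1,-0.1,-0.1]}'
cat >> h.py <<'E'
def togo(p):
    from scipy.spatial.transform import Rotation as R
    s=get_state(); M=R.from_euler('xyz',s['orientation'],degrees=True)
    print('t',round(s['time_s'],2),'pos',np.round(s['position'],1),'rpy',np.round(s['orientation'],2),'F',np.round(s['wrist_force'],2),'w',round(s['width'],3),'g',round(s['grasp_force'],1),
     'dp units',np.round(M.inv().apply(np.array(p)-s['position'])/20,3))
E
python3 -c "
from h import *
print(ray('top',(197.6,260),40));togo([484.4,244.9,60])"
```

```text
skip
time_s: 0.72
position: [223.0, 502.5, 190.1]
orientation: [-180.0, -0.0, 172.2]
wrist_force: [0.5, -0.2, 0.1]
width: 0.511
grasp_force: 0.0
time_s: 1.35
position: [223.0, 502.5, 190.1]
orientation: [-180.0, -0.0, -171.7]
wrist_force: [0.4, 0.1, 0.8]
width: 0.45
grasp_force: 0.0
[492.02394023 297.91141974  40.        ]
t 1.35 pos [223.  502.5 190.1] rpy [-1.7996e+02 -2.0000e-02 -1.7175e+02] F [0.45 0.07 0.81] w 0.45 g 0.0 dp units [-11.087 -14.617   6.509]
```

```bash
python3 -m inch '{"dp":[[-0.554,-0.731,0],[-0.554,-0.731,0],[-0.554,-0.731,0],[-0.554,-0.731,0],[-0.554,-0.731,0]],"yaw":[0,0,0,0,0],"fingers":[-0.1,-0.1,-0.1,-0.1,-0.1]}' >/dev/null
python3 -m inch '{"dp":[[-0.554,-0.731,0],[-0.554,-0.731,0],[-0.554,-0.731,0],[-0.554,-0.731,0],[-0.554,-0.731,0]],"yaw":[0,0,0,0,0],"fingers":[-0.1,-0.1,-0.1,-0.1,-0.1]}' >/dev/null
python3 -m inch '{"dp":[[-0.554,-0.731,0.5],[-0.554,-0.731,0.5],[-0.554,-0.731,0.5],[-0.554,-0.731,0.5],[-0.554,-0.731,0.5]],"yaw":[0,0,0,0,0],"fingers":[-0.1,-0.1,-0.1,-0.1,-0.1]}' >/dev/null
python3 -m inch '{"dp":[[-0.554,-0.731,0.8],[-0.554,-0.731,0.8],[-0.554,-0.731,0.8],[-0.554,-0.731,0.8],[-0.554,-0.731,0.8]],"yaw":[0,0,0,0,0],"fingers":[-0.1,-0.1,-0.1,-0.1,-0.1]}' >/dev/null
python3 -c "
from h import *
togo([484.4,244.9,12.8]); save('wrist','w1.png',k=1.2)"
```

```text
t 3.85 pos [484.8 243.8  59.3] rpy [-1.8000e+02 -1.0000e-02 -1.7185e+02] F [0.62 0.3  0.09] w 0.45 g 0.0 dp units [0.01  0.06  2.324]
```

View pics/w1.png

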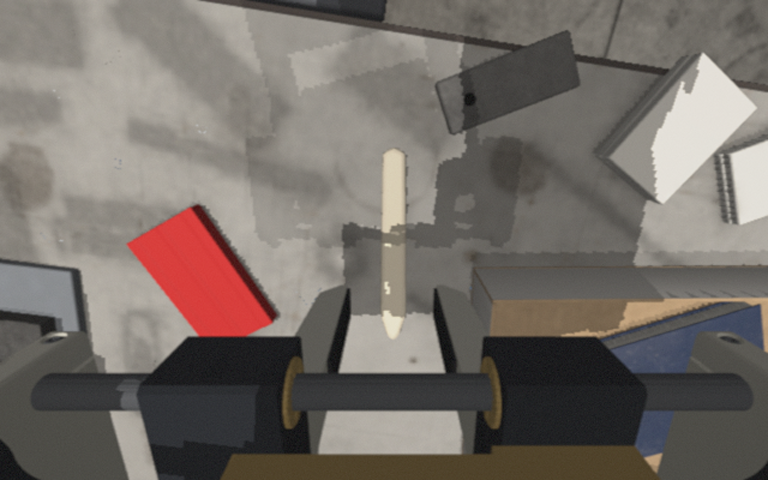

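The wrist view shows the folder from (394, 150) to (393, 335), centred between the fingers (348/435). The box corner at (475, 270) is near the right finger, so I'll narrow the opening.

```bash
python3 -c "
from h import *
for p in [(394,150),(393,337)]: print(ray('wrist',(p[0]/1.2,p[1]/1.2),6))"
python3 -m inch '{"dp":[[0.01,0.06,0],[0,0,0.4],[0,0,0.5],[0,0,0.5],[0,0,0.4]],"yaw":[0,0,0,0,0],"fingers":[-0.35,-0.35,-0.35,-0.35,-0.35]}' >/dev/null
python3 -m inch '{"dp":[[0,0,0.2],[0,0,0.15],[0,0,0.1],[0,0,0],[0,0,0]],"yaw":[0,0,0,0,0],"fingers":[-0.35,-0.35,-0.35,-0.35,-0.35]}' 
python3 -c "
from h import *
togo([484.4,244.9,12.8])"
```

```text
[415.14399339 234.58922557   6.        ]
[555.49520857 253.97227774   6.        ]
time_s: 5.15
position: [483.7, 245.9, 15.6]
orientation: [180.0, 0.0, -171.9]
wrist_force: [0.2, -0.1, 0.1]
width: 0.326
grasp_force: 0.0
t 5.15 pos [483.7 245.9  15.6] rpy [ 1.8000e+02  2.0000e-02 -1.7185e+02] F [ 0.22 -0.06  0.14] w 0.326 g 0.0 dp units [-0.028 -0.052  0.14 ]
```

```bash
python3 -m inch '{"dp":[[-0.05,-0.06,0.1],[0,0,0.04],[0,0,0],[0,0,0],[0,0,0]],"yaw":[0,0,0,0,0],"fingers":[-0.35,-0.35,-0.6,-1,-1]}'
python3 -m inch '{"dp":[[0,0,0],[0,0,0],[0,0,0],[0,0,0],[0,0,0]],"yaw":[0,0,0,0,0],"fingers":[-1,-1,-1,-1,-1]}'
python3 -m inch '{"dp":[[0,0,-0.4],[0,0,-0.8],[0,0,-0.9],[0,0,-0.9],[0,0,-0.5]],"yaw":[0,0,0,0,0],"fingers":[-1,-1,-1,-1,-1]}'
python3 -c "
from h import *
togo([475,-31,82]);save('wrist','w2.png',k=1.2)"
```

```text
time_s: 5.78
position: [484.7, 244.8, 12.6]
orientation: [180.0, 0.0, -171.8]
wrist_force: [-0.5, 0.4, 0.1]
width: 0.051
grasp_force: 0.0
time_s: 6.4
position: [484.7, 244.8, 12.6]
orientation: [-180.0, 0.0, -171.8]
wrist_force: [0.1, 0.2, 0.7]
width: 0.005
grasp_force: 0.0
time_s: 7.02
position: [485.2, 245.0, 84.3]
orientation: [180.0, 0.1, -171.9]
wrist_force: [-0.0, 0.3, 0.2]
width: 0.01
grasp_force: 0.0
t 7.03 pos [485.2 245.   84.3] rpy [ 1.7998e+02  1.0000e-01 -1.7185e+02] F [-0.02  0.32  0.19] w 0.01 g 0.0 dp units [  2.459 -13.586   0.107]
```

View pics/w2.png

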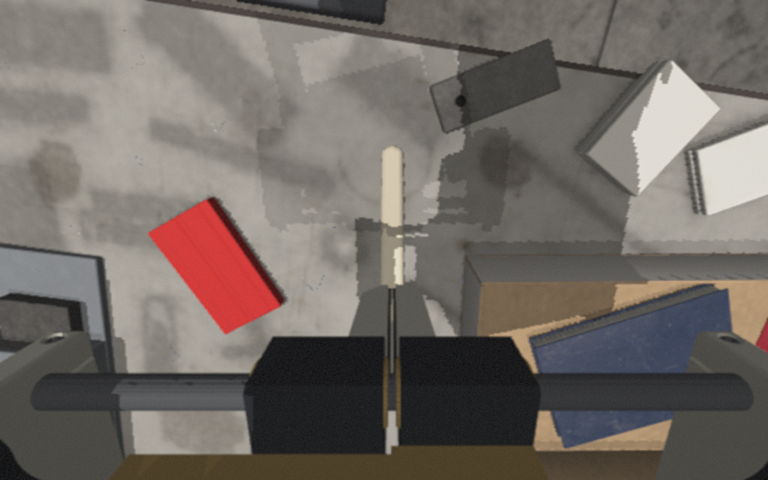

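The fingers closed fully (width 0.01) and the folder is still on the bench at (392, 147–285), so the grasp missed. I'll reopen and look more closely.

```bash
python3 -m inch '{"dp":[[0,0,0],[0,0,0],[0,0,0],[0,0,0],[0,0,0]],"yaw":[0,0,0,0,0],"fingers":[-0.2,-0.2,-0.2,-0.2,-0.2]}'
python3 -c "
from h import *
save('wrist','w3.png',(230,90,430,320),2.6);print(get_calibration('wrist'))"
```

```text
time_s: 7.7
position: [484.7, 244.7, 82.5]
orientation: [-180.0, -0.0, -171.8]
wrist_force: [0.7, -0.4, 0.5]
width: 0.4
grasp_force: 0.0
{'vfov': 67.23032575138355, 'cx': 326.17601410368457, 'cy': 201.51241364867343, 'extrinsics': array([[-1.40959728e-01,  9.90015276e-01,  3.30089713e-04,
        -1.74535411e+02],
       [ 9.44862542e-01,  1.34431261e-01,  2.98601764e-01,
        -4.94047416e+02],
       [ 2.95575934e-01,  4.24027130e-02, -9.54377744e-01,
         1.36581563e+02],
       [ 0.00000000e+00,  0.00000000e+00,  0.00000000e+00,
         1.00000000e+00]])}
```

View pics/w3.png

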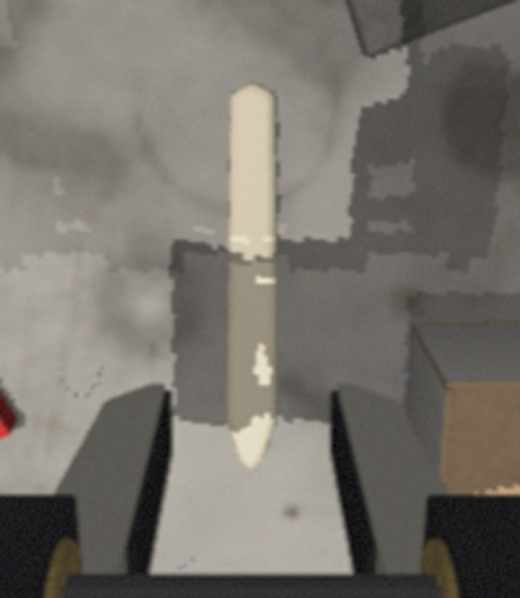

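The folder still lies flat, with the tip at crop (252, 465) and the blunt end at (253, 85). The fingertips, at crop row 388, look closer to the camera than the stated 11 mm implies. I'll descend and feel for the bench in small steps.

```bash
python3 -m inch '{"dp":[[0,0,0.6],[0,0,0.9],[0,0,0.9],[0,0,0.7],[0,0,0.4]],"yaw":[0,0,0,0,0],"fingers":[-0.35,-0.35,-0.35,-0.35,-0.35]}'
python3 -m inch '{"dp":[[0,0,0.05],[0,0,0.05],[0,0,0],[0,0,0],[0,0,0]],"yaw":[0,0,0,0,0],"fingers":[-0.35,-0.35,-0.35,-0.35,-0.35]}'
python3 -m inch '{"dp":[[0,0,0.05],[0,0,0.05],[0,0,0],[0,0,0],[0,0,0]],"yaw":[0,0,0,0,0],"fingers":[-0.35,-0.35,-0.35,-0.35,-0.35]}'
```

```text
time_s: 8.38
position: [484.3, 244.6, 11.4]
orientation: [-180.0, -0.1, -171.9]
wrist_force: [1.3, 0.3, 0.1]
width: 0.323
grasp_force: 0.0
time_s: 9.0
position: [484.8, 244.8, 10.8]
orientation: [180.0, 0.0, -171.9]
wrist_force: [-0.6, -0.1, -0.1]
width: 0.323
grasp_force: 0.0
time_s: 9.62
position: [484.7, 244.8, 8.6]
orientation: [-180.0, 0.0, -171.9]
wrist_force: [0.2, 0.7, -0.6]
width: 0.327
grasp_force: 0.0
```

```bash
python3 -m inch '{"dp":[[0,0,0.06],[0,0,0.06],[0,0,0],[0,0,0],[0,0,0]],"yaw":[0,0,0,0,0],"fingers":[-0.35,-0.35,-0.35,-0.35,-0.35]}' | grep -v orient
python3 -m inch '{"dp":[[0,0,0.06],[0,0,0.06],[0,0,0],[0,0,0],[0,0,0]],"yaw":[0,0,0,0,0],"fingers":[-0.35,-0.35,-0.35,-0.35,-0.35]}'| grep -v orient
```

```text
time_s: 10.25
position: [484.7, 244.8, 6.3]
wrist_force: [0.2, 0.5, -0.0]
width: 0.322
grasp_force: 0.0
time_s: 10.88
position: [484.7, 244.8, 3.9]
wrist_force: [-0.2, -1.1, -0.5]
width: 0.323
grasp_force: 0.0
```

```bash
python3 -m inch '{"dp":[[0,0,0.06],[0,0,0.06],[0,0,0],[0,0,0],[0,0,0]],"yaw":[0,0,0,0,0],"fingers":[-0.35,-0.35,-0.35,-0.35,-0.35]}' | grep -v orient
python3 -m inch '{"dp":[[0,0,0.05],[0,0,0.05],[0,0,0],[0,0,0],[0,0,0]],"yaw":[0,0,0,0,0],"fingers":[-0.35,-0.35,-0.35,-0.35,-0.35]}'| grep -v orient
python3 -c "
from h import *
save('wrist','w4.png',(230,90,430,320),2.6)"
```

```text
time_s: 11.5
position: [484.8, 244.8, 1.5]
wrist_force: [-1.2, 0.5, 0.1]
width: 0.328
grasp_force: 0.0
time_s: 12.12
position: [484.7, 244.8, -0.6]
wrist_force: [-0.0, -0.3, 0.1]
width: 0.323
grasp_force: 0.0
```

View pics/w4.png

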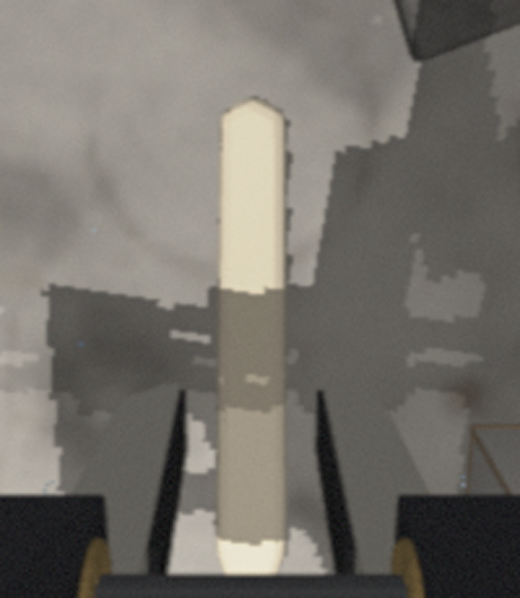

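Still no contact, with the fingertips in the picture (crop (183, 392) and (320, 392)) above the bench. I'll keep lowering.

```bash
python3 -m inch '{"dp":[[0,0,0.06],[0,0,0.06],[0,0,0.06],[0,0,0],[0,0,0]],"yaw":[0,0,0,0,0],"fingers":[-0.35,-0.35,-0.35,-0.35,-0.35]}' | grep -v orient
python3 -m inch '{"dp":[[0,0,0.06],[0,0,0.06],[0,0,0.06],[0,0,0],[0,0,0]],"yaw":[0,0,0,0,0],"fingers":[-0.35,-0.35,-0.35,-0.35,-0.35]}'| grep -v orient
```

```text
time_s: 12.8
position: [484.7, 244.8, -4.2]
wrist_force: [-0.7, 0.6, 0.3]
width: 0.329
grasp_force: 0.0
time_s: 13.42
position: [484.7, 244.7, -7.8]
wrist_force: [-0.1, -0.6, -0.1]
width: 0.323
grasp_force: 0.0
```

```bash
python3 -m inch '{"dp":[[0,0,0.06],[0,0,0.06],[0,0,0.03],[0,0,0],[0,0,0]],"yaw":[0,0,0,0,0],"fingers":[-0.35,-0.35,-0.35,-0.35,-0.35]}' | grep -v orient
python3 -m inch '{"dp":[[0,0,0.06],[0,0,0.06],[0,0,0.03],[0,0,0],[0,0,0]],"yaw":[0,0,0,0,0],"fingers":[-0.35,-0.35,-0.35,-0.35,-0.35]}'| grep -v orient
```

```text
time_s: 14.05
position: [484.7, 244.7, -10.8]
wrist_force: [0.2, -0.2, 0.4]
width: 0.327
grasp_force: 0.0
time_s: 14.68
position: [484.7, 244.8, -13.7]
wrist_force: [-0.0, -0.1, -0.6]
width: 0.323
grasp_force: 0.0
```

```bash
python3 -m inch '{"dp":[[0,0,0.06],[0,0,0.06],[0,0,0.03],[0,0,0],[0,0,0]],"yaw":[0,0,0,0,0],"fingers":[-0.35,-0.35,-0.35,-0.35,-0.35]}' | grep -v orient
python3 -m inch '{"dp":[[0,0,0.06],[0,0,0.06],[0,0,0],[0,0,0],[0,0,0]],"yaw":[0,0,0,0,0],"fingers":[-0.35,-0.35,-0.35,-0.35,-0.35]}'| grep -v orient
```

```text
time_s: 15.3
position: [484.7, 244.8, -16.8]
wrist_force: [-0.1, -0.7, -0.1]
width: 0.328
grasp_force: 0.0
time_s: 15.92
position: [484.7, 244.8, -19.2]
wrist_force: [0.1, -0.1, -0.5]
width: 0.325
grasp_force: 0.0
```

```bash
python3 -m inch '{"dp":[[0,0,0.06],[0,0,0.06],[0,0,0],[0,0,0],[0,0,0]],"yaw":[0,0,0,0,0],"fingers":[-0.35,-0.35,-0.35,-0.35,-0.35]}' | grep -v orient
python3 -m inch '{"dp":[[0,0,0],[0,0,0],[0,0,0],[0,0,0],[0,0,0]],"yaw":[0,0,0,0,0],"fingers":[-0.6,-1,-1,-1,-1]}'| grep -v orient
python3 -c "
from h import *
save('wrist','w5.png',(180,90,460,340),2.2)"
```

```text
time_s: 16.55
position: [484.7, 244.8, -21.6]
wrist_force: [-0.1, 0.3, -0.1]
width: 0.329
grasp_force: 0.0
time_s: 17.18
position: [486.0, 245.7, -20.0]
wrist_force: [-2.1, -1.8, 19.1]
width: 0.006
grasp_force: 9.5
```

View pics/w5.png

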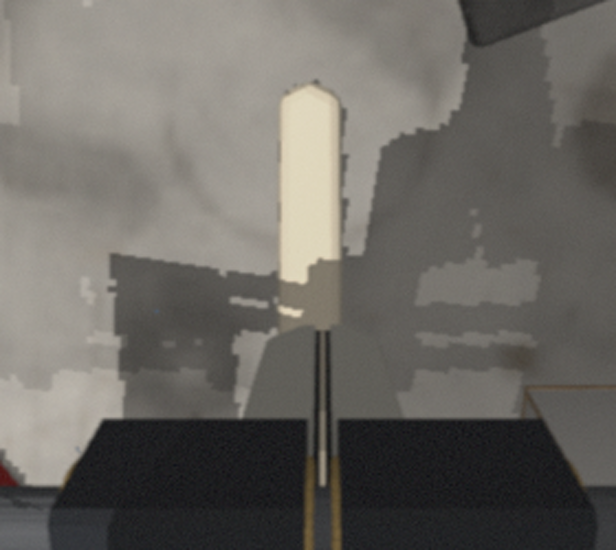

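The fingers closed on top of the folder with 19 N upward, so the tips were at z≈8 when the reported TCP was -21. That puts the reported TCP about 38 mm below the real one. I'll open, go 6–7 mm lower, and grip.

```bash
python3 -m inch '{"dp":[[0,0,0],[0,0,0],[0,0,0],[0,0,0],[0,0,0.05]],"yaw":[0,0,0,0,0],"fingers":[-0.35,-0.35,-0.35,-0.35,-0.35]}' | grep -v orient
python3 -m inch '{"dp":[[0,0,0.06],[0,0,0.06],[0,0,0.05],[0,0,0],[0,0,0]],"yaw":[0,0,0,0,0],"fingers":[-0.35,-0.35,-0.35,-0.35,-0.35]}'| grep -v orient
```

```text
time_s: 17.85
position: [485.9, 244.7, -21.7]
wrist_force: [1.3, -6.9, 15.5]
width: 0.325
grasp_force: 6.9
time_s: 18.48
position: [484.4, 244.8, -26.2]
wrist_force: [0.2, -0.3, -0.2]
width: 0.323
grasp_force: 0.0
```

```bash
python3 -m inch '{"dp":[[0,0,0],[0,0,0],[0,0,0],[0,0,0],[0,0,0]],"yaw":[0,0,0,0,0],"fingers":[-0.5,-0.6,-1,-1,-1]}' | grep -v orient
```

```text
time_s: 19.1
position: [484.7, 244.8, -26.0]
wrist_force: [-0.7, -0.1, -0.9]
width: 0.187
grasp_force: 30.0
```

```bash
python3 -m inch '{"dp":[[0,0,-0.3],[0,0,-0.7],[0,0,-0.9],[0,0,-0.9],[0,0,-0.7]],"yaw":[0,0,0,0,0],"fingers":[-1,-1,-1,-1,-1]}' | grep -v orient
python3 -m inch '{"dp":[[0,0,0],[0,0,0],[0,0,0],[0,0,0],[0,0,0]],"yaw":[0.6,0.6,0.57,0,0],"fingers":[-1,-1,-1,-1,-1]}'
python3 -c "
from h import *
togo([470,-31,40])"
```

```text
time_s: 19.73
position: [485.1, 244.9, 45.8]
wrist_force: [-1.2, -0.4, -0.1]
width: 0.189
grasp_force: 30.0
time_s: 20.35
position: [484.8, 244.8, 44.3]
orientation: [180.0, 0.0, -179.9]
wrist_force: [0.2, -0.6, -0.6]
width: 0.191
grasp_force: 30.0
t 20.35 pos [484.8 244.8  44.3] rpy [ 1.8000e+02  1.0000e-02 -1.7991e+02] F [ 0.22 -0.6  -0.6 ] w 0.191 g 30.0 dp units [  0.76  -13.787   0.214]
```

```bash
python3 -m inch '{"dp":[[0.05,-0.9,0],[0.05,-0.93,0],[0.05,-0.93,0],[0.05,-0.93,0],[0.05,-0.93,0]],"yaw":[0,0,0,0,0],"fingers":[-1,-1,-1,-1,-1]}' >/dev/null
python3 -m inch '{"dp":[[0.05,-0.93,0],[0.05,-0.93,0],[0.05,-0.93,0],[0.05,-0.93,0],[0.05,-0.93,0]],"yaw":[0,0,0,0,0],"fingers":[-1,-1,-1,-1,-1]}' >/dev/null
python3 -m inch '{"dp":[[0.05,-0.93,0],[0.05,-0.93,0],[0.05,-0.93,0],[0.05,-0.93,0],[0.05,-0.8,0]],"yaw":[0,0,0,0,0],"fingers":[-1,-1,-1,-1,-1]}' >/dev/null
python3 -m inch '{"dp":[[0,0,0.2],[0,0,0],[0,0,0],[0,0,0],[0,0,0]],"yaw":[0,0,0,0,0],"fingers":[-1,-1,-1,-1,-1]}' >/dev/null
python3 -c "
from h import *
togo([470,-31,-15.5]);save('top','t2.png',(260,110,440,310),3)"
```

```text
t 22.85 pos [469.9 -30.8  40.1] rpy [-180.      0.   -179.94] F [-0.38  0.49 -0.09] w 0.188 g 30.0 dp units [-0.004 -0.009  2.778]
```

View pics/t2.png

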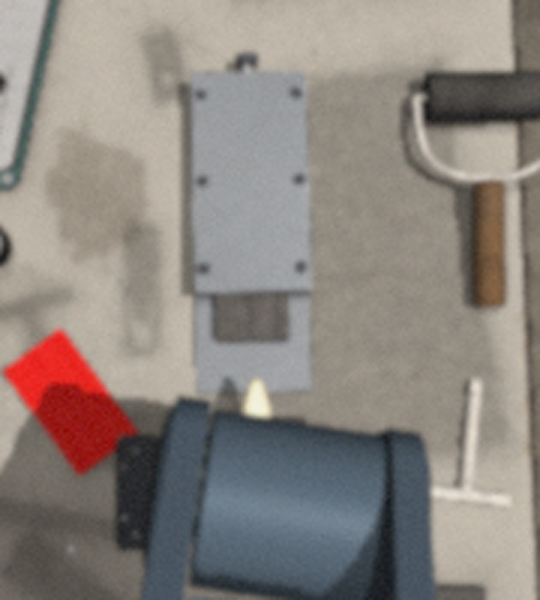

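The tip is at crop (258, 379), the block's near edge runs (213–290, 341), and the key is intact at (470, 495). I'll compute the tip position next.

```bash
python3 -c "
from h import *
g=lambda p,z:ray('top',(p[0]/3+260,p[1]/3+110),z)
print(g((258,379),70),g((213,341),21),g((290,341),21),g((197,389),8),g((311,387),8))"
python3 -m inch '{"dp":[[0,0,0.4],[0,0,0.7],[0,0,0.8],[0,0,0.6],[0,0,0.2]],"yaw":[0,0,0,0,0],"fingers":[-1,-1,-1,-1,-1]}'
python3 -c "
from h import *
togo([494,-31,-15.5])"
```

```text
[540.32919819 -32.86174924  70.        ] [571.12554838  -1.23809506  21.        ] [570.49937001 -60.30280731  21.        ] [534.87887402  11.43442264   8.        ] [535.49349132 -76.83132745   8.        ]
time_s: 23.52
position: [469.3, -31.0, -15.1]
orientation: [180.0, -0.1, -180.0]
wrist_force: [0.7, -0.6, -0.4]
width: 0.187
grasp_force: 30.0
t 23.52 pos [469.3 -31.  -15.1] rpy [ 1.7998e+02 -9.0000e-02 -1.7997e+02] F [ 0.66 -0.65 -0.4 ] w 0.187 g 30.0 dp units [-1.233 -0.002  0.02 ]
```

```bash
python3 -m inch '{"dp":[[-0.3,0,0],[-0.3,0,0],[-0.3,0,0],[-0.2,0,0],[-0.1,0,0]],"yaw":[0,0,0,0,0],"fingers":[-1,-1,-1,-1,-1]}' | egrep 'pos|force'
python3 -m inch '{"dp":[[-0.08,0,0],[-0.08,0,0],[-0.08,0,0],[-0.08,0,0],[-0.08,0,0]],"yaw":[0,0,0,0,0],"fingers":[-1,-1,-1,-1,-1]}' | egrep 'pos|force'
python3 -m inch '{"dp":[[-0.08,0,0],[-0.08,0,0],[-0.08,0,0],[-0.08,0,0],[-0.08,0,0]],"yaw":[0,0,0,0,0],"fingers":[-1,-1,-1,-1,-1]}' | egrep 'pos|force'
```

```text
position: [494.2, -31.0, -13.9]
wrist_force: [0.2, 0.7, -0.4]
grasp_force: 30.0
position: [501.6, -31.0, -14.1]
wrist_force: [-1.4, 0.1, -0.7]
grasp_force: 30.0
position: [510.0, -31.0, -14.0]
wrist_force: [-0.9, 0.3, -1.0]
grasp_force: 30.0
```

```bash
python3 -m inch '{"dp":[[-0.1,0,0.05],[-0.1,0,0],[-0.1,0,0],[-0.1,0,0],[-0.1,0,0]],"yaw":[0,0,0,0,0],"fingers":[-1,-1,-1,-1,-1]}' | egrep 'pos|force'
python3 -m inch '{"dp":[[-0.1,0,0],[-0.1,0,0],[-0.1,0,0],[-0.1,0,0],[-0.1,0,0]],"yaw":[0,0,0,0,0],"fingers":[-1,-1,-1,-1,-1]}' | egrep 'pos|force'
python3 -m inch '{"dp":[[-0.06,0,0],[-0.06,0,0],[-0.06,0,0],[-0.05,0,0],[-0.04,0,0]],"yaw":[0,0,0,0,0],"fingers":[-1,-1,-1,-1,-1]}' | egrep 'pos|force'
```

```text
position: [520.1, -31.0, -14.9]
wrist_force: [-2.3, -0.4, 0.3]
grasp_force: 30.0
position: [530.0, -31.0, -15.0]
wrist_force: [-1.0, -1.1, -0.6]
grasp_force: 30.0
position: [535.4, -31.0, -15.0]
wrist_force: [-2.1, -0.5, -0.4]
grasp_force: 30.0
```

```bash
ok(){ python3 -c "
import sys;from station import get_state as g
s=g();print(round(s['time_s'],2),s['position'].round(1),s['wrist_force'].round(1));sys.exit(s['wrist_force'][0]<-4.5)"; }
python3 -m inch '{"dp":[[-0.025,0,0],[-0.025,0,0],[-0.025,0,0],[-0.025,0,0],[-0.025,0,0]],"yaw":[0,0,0,0,0],"fingers":[-1,-1,-1,-1,-1]}' >/dev/null; ok &&
python3 -m inch '{"dp":[[-0.025,0,0],[-0.025,0,0],[-0.025,0,0],[-0.025,0,0],[-0.025,0,0]],"yaw":[0,0,0,0,0],"fingers":[-1,-1,-1,-1,-1]}' >/dev/null&& ok &&
python3 -m inch '{"dp":[[-0.025,0,0],[-0.025,0,0],[-0.025,0,0],[-0.025,0,0],[-0.025,0,0]],"yaw":[0,0,0,0,0],"fingers":[-1,-1,-1,-1,-1]}' >/dev/null&& ok &&
python3 -m inch '{"dp":[[-0.025,0,0],[-0.025,0,0],[-0.025,0,0],[-0.025,0,0],[-0.025,0,0]],"yaw":[0,0,0,0,0],"fingers":[-1,-1,-1,-1,-1]}' >/dev/null&& ok
```

```text
27.9 [537.8 -31.  -15. ] [-2.2 -0.9 -0.7]False
```

```bash
cat > ok.py <<'E'
import sys;from station import get_state as g
s=g();print(round(s['time_s'],2),s['position'].round(1),s['wrist_force'].round(1));sys.exit(int(s['wrist_force'][0]<-4.5))
E
python3 -m inch '{"dp":[[-0.025,0,0],[-0.025,0,0],[-0.025,0,0],[-0.025,0,0],[-0.025,0,0]],"yaw":[0,0,0,0,0],"fingers":[-1,-1,-1,-1,-1]}' >/dev/null&& python3 ok.py &&
python3 -m inch '{"dp":[[-0.025,0,0],[-0.025,0,0],[-0.025,0,0],[-0.025,0,0],[-0.025,0,0]],"yaw":[0,0,0,0,0],"fingers":[-1,-1,-1,-1,-1]}' >/dev/null&& python3 ok.py &&
python3 -m inch '{"dp":[[-0.025,0,0],[-0.025,0,0],[-0.025,0,0],[-0.025,0,0],[-0.025,0,0]],"yaw":[0,0,0,0,0],"fingers":[-1,-1,-1,-1,-1]}' >/dev/null&& python3 ok.py &&
python3 -m inch '{"dp":[[-0.025,0,0],[-0.025,0,0],[-0.025,0,0],[-0.025,0,0],[-0.025,0,0]],"yaw":[0,0,0,0,0],"fingers":[-1,-1,-1,-1,-1]}' >/dev/null&& python3 ok.py
```

```text
28.52 [540.3 -31.  -15. ] [-1.8 -0.9  0.6]
29.15 [542.8 -31.  -15. ] [-2.4  0.7 -0. ]
29.77 [545.3 -31.  -15. ] [-2.2 -0.5 -0.2]
30.4 [547.8 -31.  -15. ] [-1.5  0.2 -0.1]
```

```bash
python3 -m inch '{"dp":[[-0.025,0,0],[-0.025,0,0],[-0.025,0,0],[-0.025,0,0],[-0.025,0,0]],"yaw":[0,0,0,0,0],"fingers":[-1,-1,-1,-1,-1]}' >/dev/null&& python3 ok.py &&
python3 -m inch '{"dp":[[-0.025,0,0],[-0.025,0,0],[-0.025,0,0],[-0.025,0,0],[-0.025,0,0]],"yaw":[0,0,0,0,0],"fingers":[-1,-1,-1,-1,-1]}' >/dev/null&& python3 ok.py &&
python3 -m inch '{"dp":[[-0.025,0,0],[-0.025,0,0],[-0.025,0,0],[-0.025,0,0],[-0.025,0,0]],"yaw":[0,0,0,0,0],"fingers":[-1,-1,-1,-1,-1]}' >/dev/null&& python3 ok.py &&
python3 -m inch '{"dp":[[-0.025,0,0],[-0.025,0,0],[-0.025,0,0],[-0.025,0,0],[-0.025,0,0]],"yaw":[0,0,0,0,0],"fingers":[-1,-1,-1,-1,-1]}' >/dev/null&& python3 ok.py
```

```text
31.02 [550.3 -31.  -14.9] [-2.1  0.1  0.7]
31.65 [552.8 -31.  -15. ] [-1.7  0.4 -1.2]
32.27 [555.4 -31.  -14.9] [-1.7 -0.  -0.1]
32.9 [557.8 -31.  -15. ] [-1.8  0.6  0.6]
```

```bash
python3 -m inch '{"dp":[[-0.025,0,0],[-0.025,0,0],[-0.025,0,0],[-0.025,0,0],[-0.025,0,0]],"yaw":[0,0,0,0,0],"fingers":[-1,-1,-1,-1,-1]}' >/dev/null&& python3 ok.py &&
python3 -m inch '{"dp":[[-0.025,0,0],[-0.025,0,0],[-0.025,0,0],[-0.025,0,0],[-0.025,0,0]],"yaw":[0,0,0,0,0],"fingers":[-1,-1,-1,-1,-1]}' >/dev/null&& python3 ok.py &&
python3 -m inch '{"dp":[[-0.025,0,0],[-0.025,0,0],[-0.025,0,0],[-0.025,0,0],[-0.025,0,0]],"yaw":[0,0,0,0,0],"fingers":[-1,-1,-1,-1,-1]}' >/dev/null&& python3 ok.py &&
python3 -m inch '{"dp":[[-0.025,0,0],[-0.025,0,0],[-0.025,0,0],[-0.025,0,0],[-0.025,0,0]],"yaw":[0,0,0,0,0],"fingers":[-1,-1,-1,-1,-1]}' >/dev/null&& python3 ok.py
```

```text
33.52 [560.3 -31.  -15. ] [-3.   1.2 -0.4]
34.15 [562.8 -31.  -15. ] [-3.4 -0.1 -0.3]
34.77 [563.4 -30.8 -15.6] [-10.6  -0.2   1. ]
```

The block is against the stop: 10.6 N at TCP x = 563.4, which puts its near end about 27 mm inside the mouth. I'll retract now.

```bash
python3 -m inch '{"dp":[[0.05,0,0],[0.1,0,0],[0.2,0,0],[0.5,0,0],[0.8,0,0]],"yaw":[0,0,0,0,0],"fingers":[-1,-1,-1,-1,-1]}' |egrep 'pos|force'
python3 -m inch '{"dp":[[0.9,0,0],[0.9,0,0],[0.9,0,0],[0.5,0,-0.3],[0.2,0,-0.8]],"yaw":[0,0,0,0,0],"fingers":[-1,-1,-1,-1,-1]}' |egrep 'pos|force'
python3 -m inch '{"dp":[[0,0,-0.8],[0,0,-0.8],[0,0,-0.4],[0,0.4,0],[0,0.8,0]],"yaw":[0,0,0,0,0],"fingers":[-1,-1,-1,-1,-1]}' |egrep 'pos|force'
python3 -c "
from h import *
togo([470,220,45]);save('top','t3.png',(260,110,440,310),3)"
```

```text
position: [531.9, -31.0, -14.9]
wrist_force: [0.8, 0.0, -0.3]
grasp_force: 30.0
position: [463.7, -31.0, 7.6]
wrist_force: [-0.1, 0.0, -0.7]
grasp_force: 30.0
position: [464.1, -6.4, 46.8]
wrist_force: [-0.1, -0.1, -0.7]
grasp_force: 30.0
t 36.65 pos [464.1  -6.4  46.8] rpy [ 1.8000e+02 -2.0000e-02  1.7999e+02] F [-0.12 -0.12 -0.73] w 0.185 g 30.0 dp units [-0.291 11.32   0.089]
```

View pics/t3.png

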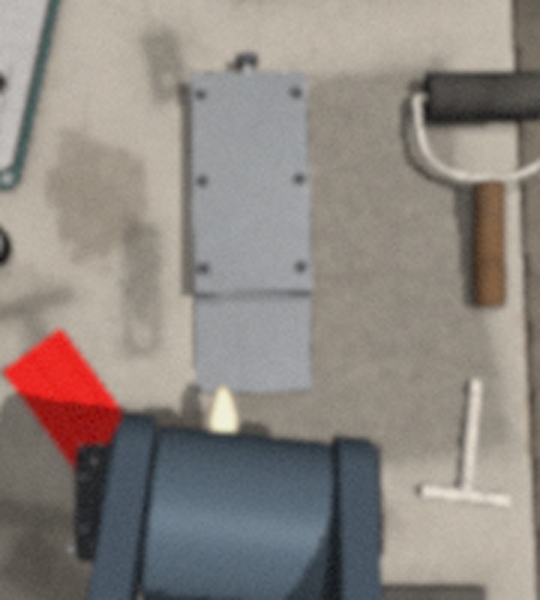

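The jig's hood is at the same pixels as before, the block is fully inside the mouth, and the key and loupe are unmoved. Next I'll lay the folder down.

```bash
python3 -m inch '{"dp":[[-0.02,0.755,0],[-0.02,0.755,0],[-0.02,0.755,0],[-0.02,0.755,0],[-0.02,0.755,0]],"yaw":[0,0,0,0,0],"fingers":[-1,-1,-1,-1,-1]}' >/dev/null
python3 -m inch '{"dp":[[-0.02,0.755,0],[-0.02,0.755,0],[-0.02,0.755,0],[-0.02,0.755,0],[-0.02,0.755,0]],"yaw":[0,0,0,0,0],"fingers":[-1,-1,-1,-1,-1]}' >/dev/null
python3 -m inch '{"dp":[[-0.02,0.755,0],[-0.02,0.755,0],[-0.02,0.755,0],[-0.02,0.755,0],[-0.02,0.7,0]],"yaw":[0,0,0,0,0],"fingers":[-1,-1,-1,-1,-1]}' |egrep 'pos|force'
python3 -m inch '{"dp":[[0,0,0.4],[0,0,0.8],[0,0,0.9],[0,0,0.8],[0,0,0.4]],"yaw":[0,0,0,0,0],"fingers":[-1,-1,-1,-1,-1]}' |egrep 'pos|force'
python3 -c "
from h import *
togo([470,220,-26])"
```

```text
position: [470.1, 219.4, 47.0]
wrist_force: [0.4, -0.1, -0.9]
grasp_force: 30.0
position: [469.6, 217.9, -20.4]
wrist_force: [0.1, -0.7, -1.6]
grasp_force: 30.0
t 39.2 pos [469.6 217.9 -20.4] rpy [-1.7997e+02 -9.0000e-02 -1.7999e+02] F [ 0.1  -0.69 -1.57] w 0.181 g 30.0 dp units [-0.021  0.108  0.281]
```

```bash
python3 -m inch '{"dp":[[0,0,0.06],[0,0,0.06],[0,0,0.03],[0,0,0],[0,0,0]],"yaw":[0,0,0,0,0],"fingers":[-1,-1,-1,-1,-1]}' |egrep 'pos|force'
```

```text
position: [470.2, 218.4, -21.8]
wrist_force: [0.9, -0.0, -0.1]
grasp_force: 30.0
```

```bash
python3 -m inch '{"dp":[[0,0,0.06],[0,0,0.06],[0,0,0.05],[0,0,0],[0,0,0]],"yaw":[0,0,0,0,0],"fingers":[-1,-1,-1,-1,-1]}' |egrep 'pos|force'
```

```text
position: [470.1, 218.4, -25.4]
wrist_force: [-0.2, 0.4, 1.5]
grasp_force: 30.0
```

```bash
python3 -m inch '{"dp":[[0,0,0.03],[0,0,0],[0,0,0],[0,0,0],[0,0,0]],"yaw":[0,0,0,0,0],"fingers":[-1,-1,-1,-1,-1]}' |egrep 'pos|force'
python3 -m inch '{"dp":[[0,0,0],[0,0,0],[0,0,0],[0,0,0],[0,0,0]],"yaw":[0,0,0,0,0],"fingers":[-0.55,-0.45,-0.35,-0.3,-0.3]}' |egrep 'pos|force|wid'
```

```text
position: [470.1, 218.3, -26.0]
wrist_force: [-0.2, -0.2, 0.3]
grasp_force: 30.0
position: [470.1, 218.4, -26.0]
wrist_force: [0.0, -0.1, -0.8]
width: 0.35
grasp_force: 0.0
```

```bash
python3 -m inch '{"dp":[[0,0,-0.3],[0,0,-0.7],[0,0,-0.9],[0,0,-0.9],[0,0,-0.9]],"yaw":[0,0,0,0,0],"fingers":[-0.3,-0.3,-0.3,-0.3,-0.3]}' |egrep 'pos|force|wid'
python3 -m inch '{"dp":[[0,0,-0.5],[0,0,0],[0,0,0],[0,0,0],[0,0,0]],"yaw":[0,0,0,0,0],"fingers":[-0.3,-0.3,-0.3,-0.3,-0.3]}' |egrep 'pos|force|wid'
python3 - <<'E'
from h import *
save('wrist','w9.png')
im=cv2.imread('pics/w9_raw.png').astype(int)
m=((im[:,:,2]-im[:,:,0])>12)&(im[:,:,2]>90)&((im[:,:,2]-im[:,:,1])<40)
n,l,s,c=cv2.connectedComponentsWithStats(m.astype(np.uint8))
C=get_calibration('wrist')
for i in range(1,n):
    if s[i,4]>300: print(s[i],[ray('wrist',p,6,C).round(1) for p in [(c[i,0],s[i,1]),(c[i,0],s[i,1]+s[i,3])]])
E
```

```text
position: [470.4, 218.5, 49.9]
wrist_force: [0.6, 0.2, -0.5]
width: 0.347
grasp_force: 0.0
position: [469.9, 218.3, 57.6]
wrist_force: [0.6, -0.2, 0.0]
width: 0.349
grasp_force: 0.0
[   0    0  230   45 7482] [array([313.3,  54.1,   6. ]), array([342.1,  47.5,   6. ])]
[310  22  47  22 361] [array([327.1, 223.3,   6. ]), array([341.5, 223.3,   6. ])]
[227  28  82  16 650] [array([331. , 175.2,   6. ]), array([341.5, 174.6,   6. ])]
[ 540   28  100  168 3382] [array([331. , 414.3,   6. ]), array([458.7, 448.2,   6. ])]
[    0    50   289   260 24118] [array([345.5,  67.4,   6. ]), array([573.7,  21.3,   6. ])]
[ 218   50   88   54 1606] [array([345.5, 165.2,   6. ]), array([383.7, 162.5,   6. ])]
[ 293  122   67  188 5647] [array([397.3, 219.1,   6. ]), array([573.8, 219.1,   6. ])]
[ 447  232  193   62 4416] [array([492. , 392.7,   6. ]), array([555.9, 405.1,   6. ])]
[ 284  343   92   37 2222] [array([613.1, 230.2,   6. ]), array([661.1, 230.7,   6. ])]
[509 351  27  40 482] [array([623.2, 416.7,   6. ]), array([676.3, 427. ,   6. ])]
```

The folder's end measures at x = 397, which is what lying flat on the bench predicts. Handing in.

```bash
python3 -c "
from station import *
print(sign_off())"
```

```text
the job is handed in; nothing more can be done
None
```

I tapped the block home against the hidden stop (10.6 N peak wrist reading), laid the folder on the bench off the jig, saw no shift of jig, key or loupe in the pictures, and signed off at about 43 s; no verdict was returned.

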